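# Shift the frame joiner into third

## Task

Put the frame joiner into third: the gearstick stands somewhere in the left-hand column of its H gate, so push it with the fingertips back to the cross channel, across to the right, then forward until it is fully home in the forward right slot (three dimples), and leave it there. Push the knob gently from the side: do not grip it or pull it up, do not let it run into the near right slot, and leave everything else standing on the bench alone.

Things in the scene. Friction and masses are not known exactly. Their poses are not given: they have to be found in the camera images.
- joiner: Picture-frame joiner fixed to the table. Origin at table height under the centre of the lever's H gate; x = FORWARD (far side of the gate), y = LEFT, z up; may stand turned by up to 0.4 rad; forward and right follow its own axes. Base x -130..130, y -100..260, 40 mm high; gearbox 170 x 170 about the origin, top 90 mm; fence and clamp on the base at x -110..60, y 95..265, up to 170 mm high.
- gate (a point): Centre of the steel gate plate's top, 102 mm above the table; plate 110 x 110 mm. H shape: two fore-aft slots 18 mm wide, centre lines at joiner y = +22 (left) and -22 mm (right), reaching x = +33 and -33 mm, joined by one cross channel 22 mm wide at x = 0. Dimples beside the slots number them: 1 forward left, 2 near left, 3 forward right, 4 near right.
- slot3 (a point): Where the stem's axis crosses the gate plate when fully home in the third (forward right) slot: joiner x 26, y -22 mm, at the plate's top.
- pivot (a point): Pivot of the lever, 30 mm above the table under the gate's centre. Axes as the joiner's. Knob centre from here: x = 160 sin(shift), y = -160 cos(shift) sin(across), z = 160 cos(shift) cos(across) mm.
- knob (a point): Centre of the lever's black knob, a turned grip 36 mm in diameter, 50 mm long along the lever, 160 mm from the pivot, on a 12 mm steel stem that the gate's edges stop. z runs up along the lever. It moves about 100 mm between the columns and 55 mm from the channel to a slot's end. About 1.5 N at the knob moves it; it stays where it is left.
- across (a joint): Lever's lean to the right, rad: about -0.32 in the left column, 0 midway along the channel, +0.32 in the right column (play 0.04 either way).
- shift (a joint): Lever's lean forward, rad: 0 in the middle of the cross channel (it can pass across within about +-0.06), about +0.36 at the end of a forward slot, about -0.36 at the end of a near slot.
- pullup (a joint): How far the knob has been pulled up along the lever, m: 0 = down, held by a 9 N spring; at most 0.02.
- jar: small glass jar of wedges with a steel cap, 32 mm wide, 42 mm high, standing on the joiner's 40 mm high base just on its near side of the gearbox; bystander; origin under its centre
- hammer: hammer lying on the table to the right; bystander; origin at its underside
- glue: white glue bottle, 54 mm wide, 150 mm high, on the table to the right; bystander; origin under its centre
- sample: dark wooden frame-corner sample, two legs 110 x 30 mm, 22 mm high, lying on the table to the left; bystander; origin under the corner
- pencils: white pencil cup, 72 mm wide, 170 mm high with its pencils, on the table to the left; bystander; origin under its centre
- tape: cardboard ring, a tape roll's core, 104 mm outside, 40 mm high, lying on the table to the left; bystander; origin under its centre
- hooks: cardboard box 90 x 60 mm, 35 mm high, on the table close beside the right side of the joiner; bystander; origin under its centre

How it is judged:
By the outcome, as a careful person would: the job done as asked, in the order asked, and still so for the second after the job is handed in, with the robot touching nothing.
It also fails if it takes over 58 s, if anything falls off the work surface, if the arm or the gripper's body presses on something with over 40 N, if the wrist force passes 120 N, or if a joint passes its speed limit or range.

## Robot

A 7-joint arm with a two-finger parallel gripper is mounted at the origin on the work surface. World frame = base frame: x ahead of the robot, y to its left, z up, the work surface at z = 0. Lengths are in m, angles in rad, forces in N, time in s.
With the tool pointing down it reaches from about 0.425 to 0.875 m from the base axis. Payload 4.7 kg.
Tool frame: the origin (TCP) lies between the finger pads; the fingertips stand 14 mm ahead of it and the grasp point (between the pads) lies 5 mm behind it; z points along the fingers, x is the direction in which the jaws open and shut, and the axes are right-handed (so a half turn about z gives the same grasp; the last joint's range is limited). The gripper opens to 85 mm and grips with 20 to 120 N. Pads are 22 mm wide; open, the fingers measure 114 mm over their backs; the gripper's body (76 mm by 85 mm) begins 54 mm behind the grasp point. The pads swing forward as they close: fully open they stand 13 mm farther back than shut.
Start: joints at [-1.165, 0.321, -0.07, 1.45, 0.023, 1.371, -0.057], TCP at [0.248, 0.601, 0.245] pointing down, gripper open.
Joint ranges: [-2.86, 2.86], [-0.3, 2.09], [-1.38, 1.24], [0.06, 2.45], [-1.56, 4.7], [0.09, 2.05], [-2.69, 2.69]. Speed limits (rad/s): [2.57, 2.57, 3.14, 3.14, 3.14, 3.14, 3.14].

## Interface

Orientations are given as a unit quaternion [x, y, z, w].
In Python, from plant import bot gives the robot as it stands.
- The arm moves only by the tool send_rows, never from a script. Its arguments are lists of equal length, an entry for each row: "fingers": the opening, from 0 (shut) to 1 (fully open); "offset": the shift along the tool's x, y, z in m, a list of three; "twist": the turn, a rotation vector about the tool's x, y, z in rad, a list of three. In form: {"fingers": [fingers, ...], "offset": [[dx, dy, dz], ...], "twist": [[rx, ry, rz], ...]}. A call has 1 to 5 rows; each row is the pose to reach, as a shift and turn from the pose commanded when the call began, along the tool's axes at that moment; what a row does not reach only later rows make up. A row lasts 1/8 s, in which the tool goes at most 62.5 mm and 10.7 degrees, less where a joint would pass 70% of its speed; a pose out of reach is approached as far as the arm can. A call with a gripper value outside its range is refused whole. The fingers move at their own pace and stop on an object; the grip force is fixed at half the most. Time passes only in rows, so rows that repeat a pose let the fingers close. It gives the time, the measured TCP pose, the force and the opening at its end, in the units of the state.
- bot.read_state(): the state, without advancing time (a new reading comes with each control period).
- bot.camera(name): name is "scene" or "top" or "wrist"; returns the picture (384x512x3 uint8, blue, green, red); there is no depth.
- bot.get_calibration(name): a dict with "camera_matrix" (3x3 intrinsics, pixels), "position" and "rotation" of the camera in the world. Camera axes: x right, y up, looking along -z (the intrinsics and any distortion apply to the point x, -y, -z); pixel columns grow to the right and rows downward; lengths in m; the calibration is good to about 2 mm. A picture is of the moment at which its call begins: read the wrist's pose just before it. get_calibration takes no time and is no camera call; for the wrist camera it gives the pose at the moment of the call.
- bot.job_done(): hands the job in, once; it reports no verdict.
The state is a dict: "time": time; "q": joint angles; "qd": joint speeds; "joint_efforts": joint torques, N m; "tcp_pos": TCP position; "tool_rot": TCP orientation; "contact_force": force on the tool from outside, world axes, zero at the start; "torque": the same for the moment, N m; "finger_gap": opening from 0.0 (shut) to 1.0 (fully open).
Only numpy, scipy, OpenCV 4.12 (cv2) and the standard library are available. Lean on these libraries where they do the work, as an engineer would, in place of code of your own. Each camera call takes 0.05 s, during which the arm holds its last target. There are 200 camera calls.

## Working session

There is one attempt and no reset: what is moved stays moved. The work goes in short steps, Python scripts to look and compute and a tool call to move; the robot and the scene stay as the last step left them, time stands still between calls to the robot, and variables do not carry over. Pictures are saved under pics/ and viewed, about 8 in all and at most 12, crops included, and the job is handed in when it is done.

Besides the shell and the picture viewer there is one more tool, called after ">>>" as name(argument=value, ...) on one line, values as JSON. send_rows: Moves the arm, as the interface text tells. Its arguments: {"type":"object","properties":{"fingers":{"type":"array","items":{"type":"number"}},"offset":{"type":"array","items":{"type":"array","items":{"type":"number"}}},"twist":{"type":"array","items":{"type":"array","items":{"type":"number"}}}},"required":["fingers","offset","twist"]}

```bash
mkdir -p pics; ls
python3 - <<'E'
from plant import bot
import cv2,numpy as np
np.set_printoptions(precision=4,suppress=True)
s=bot.read_state();print(s)
for n in("scene","top"):
    cv2.imwrite(f"pics/{n}0.png",bot.camera(n));print(n,bot.get_calibration(n))
E
```

```text
pics
{'time': 0.0, 'q': array([-1.1649,  0.3218, -0.0701,  1.4517,  0.0226,  1.3708, -0.0569]), 'qd': array([-0.0015,  0.0001,  0.0002,  0.0026, -0.0008,  0.0008, -0.    ]), 'joint_efforts': array([ -0.    , -49.3589,  -0.3821, -31.4342,   0.013 ,   0.0115,
        -0.    ]), 'tcp_pos': array([0.2481, 0.6002, 0.2442]), 'tool_rot': array([ 0.8312,  0.556 , -0.0008,  0.0006]), 'contact_force': array([ 0.1257, -0.4609, -1.2368]), 'torque': array([ 0.0046, -0.0288, -0.0366]), 'finger_gap': 0.9969467776472127}
scene {'camera_matrix': array([[431.6779,   0.    , 257.1642],
       [  0.    , 431.6779, 193.621 ],
       [  0.    ,   0.    ,   1.    ]]), 'position': array([1.0745, 0.7288, 0.974 ]), 'rotation': array([0.1417, 0.3915, 0.8624, 0.2879])}
top {'camera_matrix': array([[363.6894,   0.    , 255.2687],
       [  0.    , 363.6894, 191.7525],
       [  0.    ,   0.    ,   1.    ]]), 'position': array([ 0.2397, -0.0307,  1.4826]), 'rotation': array([ 0.0662, -0.0572, -0.6945,  0.7142])}
```

View pics/scene0.png

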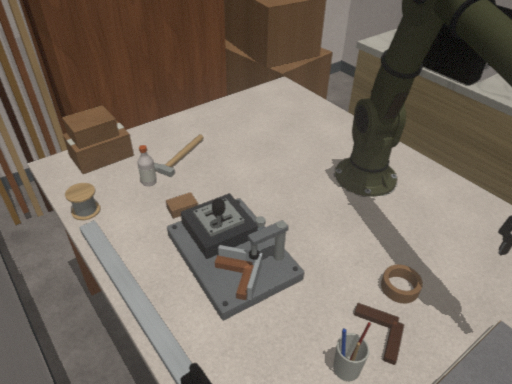

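View pics/top0.png

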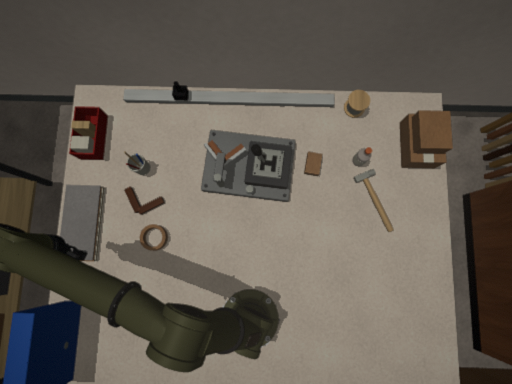

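The scene picture shows the joiner at about (235,245), with the gate at (218,213). In the top picture the gate is at about (268,162), the knob at about (257,150) in its forward-left corner, and the jar at (250,189). Next I'll enlarge the gate area in both views and measure.

```bash
cat > h.py <<'E'
import numpy as np,cv2
from scipy.spatial.transform import Rotation as R
np.set_printoptions(precision=4,suppress=True)
def ray(c,uv):
    k=c['camera_matrix'];u,v=uv
    d=np.array([(u-k[0,2])/k[0,0],-(v-k[1,2])/k[1,1],-1])
    return np.array(c['position']),R.from_quat(c['rotation']).apply(d)
def onz(c,uv,z):
    p,d=ray(c,uv);return p+d*(z-p[2])/d[2]
def proj(c,P):
    k=c['camera_matrix'];q=R.from_quat(c['rotation']).inv().apply(np.asarray(P)-c['position'])
    return np.array([k[0,2]+k[0,0]*q[0]/-q[2],k[1,2]-k[1,1]*q[1]/-q[2]])
def tri(c1,u1,c2,u2):
    p,d=ray(c1,u1);q,e=ray(c2,u2)
    t=np.linalg.lstsq(np.c_[d,-e],q-p,rcond=None)[0]
    a,b=p+d*t[0],q+e*t[1];return (a+b)/2,np.linalg.norm(a-b)
E
python3 - <<'E'
import cv2,numpy as np
from h import *
from plant import bot
t=cv2.imread('pics/top0.png');s=cv2.imread('pics/scene0.png')
a=cv2.resize(t[120:210,195:315],None,fx=5,fy=5,interpolation=cv2.INTER_CUBIC)[:, :600]
b=cv2.resize(s[180:260,160:270],None,fx=5,fy=5,interpolation=cv2.INTER_CUBIC)
cv2.imwrite('pics/crops.png',np.hstack([cv2.resize(t[125:205,200:300],(400,320),interpolation=cv2.INTER_CUBIC),cv2.resize(s[180:260,165:265],(400,320),interpolation=cv2.INTER_CUBIC)]))
# base outline (dark grey) in top
g=cv2.cvtColor(t,cv2.COLOR_BGR2HSV)
m=((g[...,2]<120)&(g[...,1]<70)).astype(np.uint8); m[:120]=0;m[210:]=0;m[:,:195]=0;m[:,300:]=0
m=cv2.morphologyEx(m,cv2.MORPH_CLOSE,np.ones((7,7)))
cs,_=cv2.findContours(m,0,2);c=max(cs,key=cv2.contourArea)
box=cv2.boxPoints(cv2.minAreaRect(c));cal=bot.get_calibration('top')
P=np.array([onz(cal,p,.04) for p in box]);print(box,P,[np.linalg.norm(P[i]-P[i-1]) for i in range(4)])
for i in range(4):
    d=P[i]-P[i-1];print(np.degrees(np.arctan2(d[1],d[0])))
E
```

```text
[[199.5794 191.3975]
 [207.0751 128.6209]
 [297.414  139.4076]
 [289.9183 202.1843]] [[ 0.4896  0.2161  0.04  ]
 [ 0.7555  0.1995  0.04  ]
 [ 0.7182 -0.1763  0.04  ]
 [ 0.4555 -0.1486  0.04  ]] [np.float64(0.3662067712580479), np.float64(0.2664113215884799), np.float64(0.3776503085008783), np.float64(0.26416855098847214)]
84.66698303816362
-3.552656201589339
-95.65664108865633
173.98146006664564
```

View pics/crops.png

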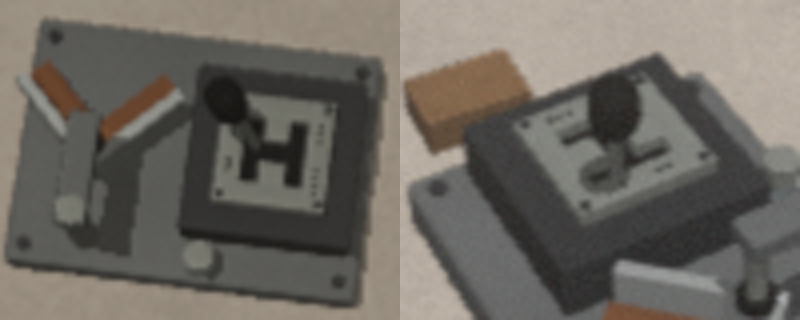

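The left half of the crop is the top view. It shows the plate corners at crop (338,103), (325,215) and (208,203), the H centre at about (274,153) and the knob at (227,100). The lever is forward in the left column, in slot 1. The right half is the scene view, with the knob at (614,108) and plate corners at (515,122), (717,157) and (583,222).

Run:
```python
from h import *
from plant import bot
T=bot.get_calibration('top');S=bot.get_calibration('scene')
ft=lambda u,v:(u/4+200-.4,v/4+125-.4); fs=lambda u,v:((u-400)/4+165-.4,v/4+180-.4)
tr,br,bl=[onz(T,ft(*p),.102) for p in((338,103),(325,215),(208,203))]
print('top plate',tr,br,bl,np.linalg.norm(tr-br),np.linalg.norm(br-bl),'ctr',(tr+bl)/2)
print('H',onz(T,ft(274,153),.102))
a,b,c=[onz(S,fs(*p),.102) for p in((515,122),(717,157),(583,222))]
print('scene plate',a,b,c,'ctr',(a+b)/2, np.linalg.norm(a-c),np.linalg.norm(b-c))
for d in (tr-br,a-c): print('fwd?',np.degrees(np.arctan2(d[1],d[0])))
for d in (bl-br,b-c): print('left?',np.degrees(np.arctan2(d[1],d[0])))
print('knob',tri(T,ft(227,100),S,fs(614,108)))
print('jar',onz(T,ft(200,257),.082))
print('hooks',onz(T,(313,163),.035),'fence tip',onz(T,ft(180,90),.1))
```

```text
top plate [ 0.6515 -0.1181  0.102 ] [ 0.5387 -0.1072  0.102 ] [0.5476 0.0065 0.102 ] 0.11336466207134331 0.11411041781008288 ctr [ 0.5995 -0.0558  0.102 ]
H [ 0.5993 -0.0564  0.102 ]
scene plate [ 0.6446 -0.1157  0.102 ] [0.5464 0.0023 0.102 ] [ 0.6593 -0.0004  0.102 ] ctr [ 0.5955 -0.0567  0.102 ] 0.11617128844119536 0.1129607347316318
fwd? -5.516272078352236
fwd? -97.28995980037709
left? 85.53007823417698
left? 178.58663352051673
knob (array([ 0.6257, -0.0092,  0.185 ]), np.float64(0.0032600536278649343))
jar [0.4977 0.0132 0.082 ]
hooks [ 0.6209 -0.2413  0.035 ] fence tip [0.6614 0.0377 0.1   ]
```

The gate centre is at about (0.598, -0.056) m, turned about -5°. The measured plate sides of 113–116 mm agree with the 110 mm given. The knob is at joiner (24, 49) mm and z 0.185, so across is about -0.31 and shift about +0.15, which fits the lever's geometry. I'll shut the fingers and turn the tool to (x forward, y right, z down), then go in front of the knob.

>>> send_rows(fingers=[0,0,0,0,0], offset=[[-0.03,0.045,-0.01],[-0.06,0.09,-0.02],[-0.09,0.14,-0.02],[-0.12,0.19,-0.02],[-0.15,0.235,-0.02]], twist=[[0,0,0.16],[0,0,0.32],[0,0,0.48],[0,0,0.64],[0,0,0.8]])

```text
time: 0.72
tcp_pos: [0.4092, 0.3703, 0.265]
tool_rot: [0.983, 0.185, -0.0, 0.0]
contact_force: [0.2, 0.9, -0.4]
finger_gap: 0.006
```

```bash
cat >> h.py <<'E'
C=np.array([.598,-.056]);YAW=np.radians(-5)
def J(p):  # world->joiner
    d=np.array(p[:2])-C;c,s=np.cos(YAW),np.sin(YAW);return np.r_[c*d[0]+s*d[1],-s*d[0]+c*d[1],p[2]]
def to(x,y,z,st):  # joiner target -> tool offset, twist
    c,s=np.cos(YAW),np.sin(YAW);w=np.r_[C+[c*x-s*y,s*x+c*y],z]
    r=R.from_quat(st['tool_rot']);f=np.array([c,s,0]);rt=np.array([s,-c,0])
    G=R.from_matrix(np.c_[f,rt,[0,0,-1]])
    return r.inv().apply(w-st['tcp_pos']),(r.inv()*G).as_rotvec()
E
python3 - <<'E'
from h import *
from plant import bot
s=bot.read_state();print(s['time'],s['tcp_pos'],s['finger_gap'],s['contact_force'],to(.072,.048,.26,s))
E
```

```text
0.725 [0.4092 0.3703 0.265 ] 0.0058539206027402755 [ 0.2201  0.9386 -0.428 ] (array([0.1063, 0.4547, 0.0052]), array([0.0003, 0.    , 0.4602]))
```

>>> send_rows(fingers=[0,0,0,0,0], offset=[[0.014,0.058,0],[0.027,0.116,0],[0.041,0.174,0],[0.054,0.232,0],[0.068,0.29,0]], twist=[[0,0,0.09],[0,0,0.18],[0,0,0.28],[0,0,0.37],[0,0,0.46]])

```text
time: 1.35
tcp_pos: [0.5792, 0.1265, 0.2651]
tool_rot: [0.999, -0.042, -0.0, -0.0]
contact_force: [1.4, 0.1, 0.6]
finger_gap: -0.002
```

Run:
```python
from h import *
from plant import bot
s=bot.read_state();print(s['time'],J(s['tcp_pos']),to(.072,.048,.24,s))
```

```text
1.35 [-0.0346  0.1802  0.2651] (array([0.1061, 0.1326, 0.0251]), array([-0.0002,  0.0002,  0.0036]))
```

>>> send_rows(fingers=[0,0,0,0,0], offset=[[0.035,0.04,0],[0.07,0.08,0],[0.106,0.115,0],[0.106,0.132,0.01],[0.106,0.132,0.02]], twist=[[0,0,0],[0,0,0],[0,0,0],[0,0,0],[0,0,0]])

```text
time: 1.98
tcp_pos: [0.6728, -0.0138, 0.2442]
tool_rot: [0.999, -0.042, -0.001, 0.0]
contact_force: [-0.2, 0.5, 0.3]
finger_gap: -0.001
```

Run:
```python
from h import *
from plant import bot
s=bot.read_state();print(s['time'],J(s['tcp_pos']),s['contact_force'])
W=bot.get_calibration('wrist');a=bot.camera('wrist');b=bot.camera('scene')
np.save('w.npy',W,allow_pickle=True);print(W)
b=cv2.resize(b[140:290,125:265],(448,480),interpolation=cv2.INTER_CUBIC)
cv2.imwrite('pics/c2.png',np.hstack([cv2.resize(a,(352,264)),cv2.resize(b,(280,264))]) if 0 else np.hstack([cv2.copyMakeBorder(cv2.resize(a,(352,264)),0,216,0,0,0),b]))
cv2.imwrite('pics/w2_full.png',a)
```

```text
1.975 [0.0708 0.0486 0.2442] [-0.2375  0.5346  0.2529]
{'camera_matrix': array([[313.9644,   0.    , 254.7172],
       [  0.    , 313.9644, 191.697 ],
       [  0.    ,   0.    ,   1.    ]]), 'position': array([0.6789, 0.0643, 0.3732]), 'rotation': array([-0.1556,  0.0077, -0.0416,  0.9869])}
```

View pics/c2.png

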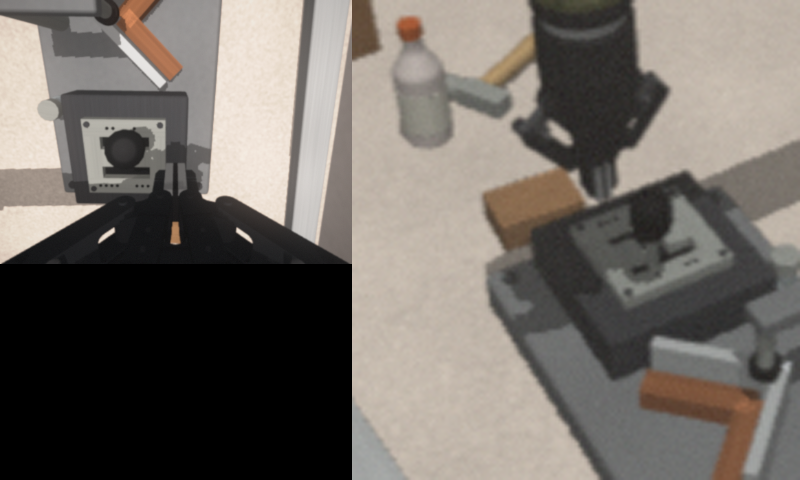

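The wrist view (image right = forward, image up = left) shows the plate with the knob at about (124,150) and the shut fingers at x≈175, just forward of it. Plate corners are at (82,119), (166,120) and (91,192). The scene crop agrees: fingers are forward of the knob and still above it.

Run:
```python
from h import *
W=np.load('w.npy',allow_pickle=True).item()
k=512/352
P=[onz(W,(u*k,v*k),.102) for u,v in((82,119),(166,120),(91,192))]
print(P,'ctr',(P[1]+P[2])/2,np.linalg.norm(P[0]-P[1]),np.linalg.norm(P[0]-P[2]))
d=P[1]-P[0];print('fwd deg',np.degrees(np.arctan2(d[1],d[0])))
print('knob J',J(onz(W,(124*k,150*k),.185)), 'tip J',J(onz(W,(176*k,175*k),.235)),'tip width',.135/314*k*40)
from plant import bot
print(proj(W,[*bot.read_state()['tcp_pos'][:2],.230])/k)
```

```text
[array([0.5519, 0.0044, 0.102 ]), array([ 0.6604, -0.0061,  0.102 ]), array([ 0.5413, -0.1045,  0.102 ])] ctr [ 0.6008 -0.0553  0.102 ] 0.10896024238216118 0.1093997936843871
fwd deg -5.52146925585475
knob J [0.0217 0.0478 0.185 ] tip J [0.0706 0.0495 0.235 ] tip width 0.025014475969889986
[174.9785 168.0952]
```

Centre refined to (0.600, -0.0555), yaw -5.5°, with plate sides of 109 mm. Next I'll descend in front of the knob.

>>> send_rows(fingers=[0,0,0,0,0], offset=[[0.002,0,0.02],[0.002,0,0.04],[0.002,0,0.052],[0.002,0,0.054],[0.002,0,0.054]], twist=[[0,0,0.009],[0,0,0.009],[0,0,0.009],[0,0,0.009],[0,0,0.009]])

```text
time: 2.7
tcp_pos: [0.6758, -0.0122, 0.1916]
tool_rot: [0.999, -0.045, 0.0, 0.0]
contact_force: [0.2, -0.9, -0.4]
finger_gap: 0.003
```

>>> send_rows(fingers=[0,0,0,0,0], offset=[[-0.006,0,0],[-0.012,0,0],[-0.018,0,0],[-0.021,0,0],[-0.024,0,0]], twist=[[0,0,0],[0,0,0],[0,0,0],[0,0,0],[0,0,0]])

```text
time: 3.32
tcp_pos: [0.6519, -0.0099, 0.1918]
tool_rot: [0.999, -0.045, 0.001, -0.0]
contact_force: [1.3, 0.1, 0.8]
finger_gap: -0.0
```

```bash
sed -i 's/^C=.*/C=np.array([.600,-.0555]);YAW=np.radians(-5.5)/' h.py
cat >> h.py <<'E'
def look(bot,n,crop=None):
    s=bot.read_state();W=bot.get_calibration('wrist');a=bot.camera('wrist')
    cv2.imwrite(f'pics/w{n}.png',a);np.save(f'w{n}.npy',W,allow_pickle=True)
    print(s['time'],'J',J(s['tcp_pos']),'F',s['contact_force'])
    # knob: dark blob on near side of scene/wrist
    return a,W
E
python3 - <<'E'
from h import *
from plant import bot
a,W=look(bot,3)
cv2.imwrite('pics/v3.png',cv2.resize(a[150:320,80:320],None,fx=2,fy=2))
E
```

```text
3.325 J [0.0473 0.0504 0.1918] F [1.2647 0.1301 0.8475]
```

View pics/v3.png

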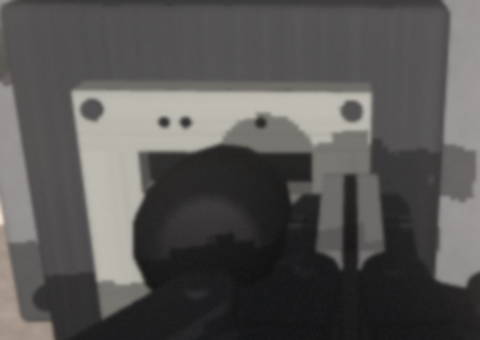

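The crop shows the knob between crop x 134 and 292. The finger pads, at x 317–385, are just short of it or touching it. One and three dimples' worth of plate are visible. I'll compute the knob's position from this.

Run:
```python
from h import *
W=np.load('w3.npy',allow_pickle=True).item()
for z in(.18,.19,.2): 
  f=lambda u:J(onz(W,(80+u/2,150+215/2),z)); print(z,f(134),f(213),f(292))
for z in (.175,.19): print('finger',J(onz(W,(80+317/2,150+215/2),z)),J(onz(W,(80+385/2,150+215/2),z)))
```

```text
0.18 [-0.008   0.0478  0.18  ] [0.012  0.0479 0.18  ] [0.032 0.048 0.18 ]
0.19 [-0.0042  0.0535  0.19  ] [0.0144 0.0536 0.19  ] [0.033  0.0537 0.19  ]
0.2 [-0.0003  0.0592  0.2   ] [0.0168 0.0593 0.2   ] [0.034  0.0594 0.2   ]
finger [0.038  0.0452 0.175 ] [0.0558 0.0453 0.175 ]
finger [0.0388 0.0537 0.19  ] [0.0548 0.0538 0.19  ]
```

>>> send_rows(fingers=[0,0,0,0,0], offset=[[-0.003,0,0],[-0.006,0,0],[-0.009,0,0],[-0.011,0,0],[-0.011,0,0]], twist=[[0,0,0],[0,0,0],[0,0,0],[0,0,0],[0,0,0]])

```text
time: 4.0
tcp_pos: [0.6405, -0.009, 0.1913]
tool_rot: [0.999, -0.045, -0.0, -0.0]
contact_force: [0.0, 0.0, 0.2]
finger_gap: 0.003
```

```bash
cat >> h.py <<'E'
def knobedges(a,W,row,z=.19):
    g=cv2.GaussianBlur(a,(3,3),0).max(2)[row].astype(int); d=np.diff(g)
    e=[(i,int(d[i])) for i in range(len(d)) if abs(d[i])>12 and 90<i<330]
    print('row',row,[(i,v,round(float(J(onz(W,(i+.5,row),z))[0])*1e3,1)) for i,v in e])
E
python3 - <<'E'
from h import *
from plant import bot
a=cv2.imread('pics/w3.png');W=np.load('w3.npy',allow_pickle=True).item()
for r in(245,252,258):knobedges(a,W,r)
a,W=look(bot,4)
for r in(245,252,258):knobedges(a,W,r)
E
```

```text
row 245 [(93, -18, -28.3), (94, -22, -27.8), (95, -14, -27.4), (120, 20, -15.8), (121, 34, -15.3), (122, 29, -14.9), (123, 14, -14.4), (149, -21, -2.3), (150, -32, -1.9), (151, -32, -1.4), (152, -24, -1.0), (153, -14, -0.5), (223, 20, 32.0), (224, 18, 32.4), (250, -19, 44.5), (251, -23, 44.9), (252, -15, 45.4), (257, 21, 47.7), (258, 22, 48.2), (268, -16, 52.8), (269, -18, 53.3), (299, 15, 67.2), (315, 15, 74.6), (316, 15, 75.1)]
row 252 [(94, -17, -28.4), (95, -23, -27.9), (96, -17, -27.4), (121, 22, -15.8), (122, 34, -15.3), (123, 29, -14.8), (124, 13, -14.4), (148, -27, -3.2), (149, -41, -2.7), (150, -38, -2.2), (151, -20, -1.8), (238, 17, 38.9), (239, 25, 39.3), (240, 17, 39.8), (250, -20, 44.5), (251, -24, 44.9), (252, -14, 45.4), (257, 21, 47.7), (258, 24, 48.2), (259, 13, 48.7), (269, -23, 53.4), (270, -21, 53.8), (298, 27, 66.9), (299, 30, 67.4), (300, 17, 67.8)]
row 258 [(95, -17, -28.4), (96, -24, -27.9), (97, -16, -27.4), (122, 25, -15.7), (123, 37, -15.2), (124, 26, -14.8), (145, -19, -4.9), (146, -41, -4.4), (147, -44, -3.9), (148, -24, -3.5), (238, 23, 38.8), (239, 22, 
[... 1068 characters left out ...]
240, 17, 28.4), (250, -20, 33.1), (251, -23, 33.5), (252, -14, 34.0), (257, 21, 36.3), (258, 24, 36.8), (259, 13, 37.2), (269, -23, 41.9), (270, -22, 42.4), (312, 23, 61.9), (313, 31, 62.4), (314, 20, 62.8)]
row 258 [(91, -26, -41.5), (92, -36, -41.0), (93, -24, -40.5), (109, -18, -33.0), (110, -23, -32.5), (111, -16, -32.1), (137, 29, -19.9), (138, 36, -19.4), (139, 22, -19.0), (144, -27, -16.6), (145, -43, -16.1), (146, -41, -15.7), (147, -22, -15.2), (238, 19, 27.4), (239, 21, 27.9), (250, -22, 33.1), (251, -24, 33.5), (257, 20, 36.3), (258, 25, 36.8), (259, 14, 37.3), (269, -18, 42.0), (270, -23, 42.4), (271, -15, 42.9), (311, 17, 61.6), (312, 28, 62.1), (313, 26, 62.6), (314, 13, 63.0)]
```

The knob's edge stayed fixed relative to the finger over that push, so it was following the fingertip. The knob is now at x ≈ +2 to +3 mm, in the channel (±9 mm). I'll back off, go over it to its left side and come down.

>>> send_rows(fingers=[0,0,0,0,0], offset=[[0.01,0,0],[0.01,0,-0.04],[0.01,0,-0.072],[-0.014,-0.024,-0.072],[-0.034,-0.048,-0.072]], twist=[[0,0,0],[0,0,0],[0,0,0],[0,0,0],[0,0,0]])

```text
time: 4.68
tcp_pos: [0.6112, 0.0419, 0.2635]
tool_rot: [0.999, -0.046, 0.0, 0.0]
contact_force: [-0.8, 0.3, 0.7]
finger_gap: 0.001
```

Run:
```python
from h import *
from plant import bot
a,W=look(bot,5)
b=bot.camera('scene');b=cv2.resize(b[150:280,165:305],None,fx=3,fy=3,interpolation=cv2.INTER_CUBIC)
a=a[100:384,80:400]
cv2.imwrite('pics/v5.png',np.hstack([cv2.resize(a,(int(320*390/284),390)),b][:]) [:, :800+60] if 0 else np.hstack([cv2.resize(a,(380,390)),b]))
```

```text
4.675 J [0.0018 0.098  0.2635] F [-0.7892  0.2508  0.7285]
```

View pics/v5.png

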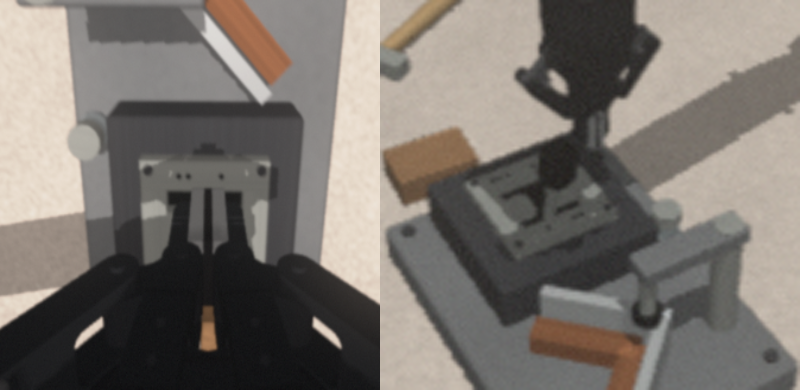

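The wrist view shows the fingers, with the knob hidden under them and the fence well clear at the upper right. In the scene crop the knob is at about (560,162), with the fingertips up and to its left. I'll check that spot and then descend.

Run:
```python
from h import *
from plant import bot
S=bot.get_calibration('scene')
print('knob J',J(onz(S,(165+180/3,150+162/3),.182)))
```

```text
knob J [-0.0025  0.0472  0.182 ]
```

>>> send_rows(fingers=[0,0,0,0,0], offset=[[0,0,0.03],[0,0,0.055],[0,0,0.07],[0,0,0.072],[0,0,0.072]], twist=[[0,0,0],[0,0,0],[0,0,0],[0,0,0],[0,0,0]])

```text
time: 5.4
tcp_pos: [0.6118, 0.0416, 0.192]
tool_rot: [0.999, -0.045, 0.001, 0.0]
contact_force: [-0.5, -0.8, 0.3]
finger_gap: -0.0
```

>>> send_rows(fingers=[0,0,0,0,0], offset=[[0,0.012,0],[0,0.024,0],[0,0.036,0],[0,0.048,0],[0,0.06,0]], twist=[[0,0,0],[0,0,0],[0,0,0],[0,0,0],[0,0,0]])

```text
time: 6.02
tcp_pos: [0.6057, -0.0189, 0.1914]
tool_rot: [0.999, -0.045, 0.0, -0.0]
contact_force: [1.1, 2.1, 1.3]
finger_gap: -0.001
```

>>> send_rows(fingers=[0,0,0,0,0], offset=[[0,0.01,0],[0,0.02,0],[0,0.03,0],[0,0.036,0],[0,0.04,0]], twist=[[0,0,0],[0,0,0],[0,0,0],[0,0,0],[0,0,0]])

```text
time: 6.65
tcp_pos: [0.602, -0.0581, 0.191]
tool_rot: [0.999, -0.045, -0.0, -0.0]
contact_force: [-0.6, 0.3, 0.0]
finger_gap: 0.002
```

Run:
```python
from h import *
from plant import bot
a,W=look(bot,6)
b=bot.camera('scene');c=bot.camera('top')
f=lambda i:cv2.resize(i,(400,400),interpolation=cv2.INTER_CUBIC)
cv2.imwrite('pics/v6.png',np.hstack([f(b[160:260,165:265]),f(c[115:215,215:315])]))
```

```text
6.65 J [ 0.0022 -0.0024  0.191 ] F [-0.556   0.3353  0.015 ]
```

View pics/v6.png

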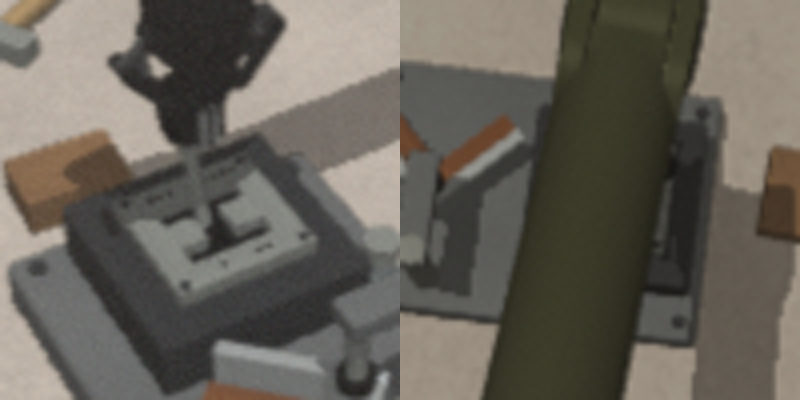

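The scene crop shows the knob at (183,118) with the stem leaning right out of the channel. The fingers are on its left side. In the top view the arm hides the gate. I'll push the remaining distance gently.

>>> send_rows(fingers=[0,0,0,0,0], offset=[[0,0.004,0],[0,0.008,0],[0,0.011,0],[0,0.013,0],[0,0.013,0]], twist=[[0,0,0],[0,0,0],[0,0,0],[0,0,0],[0,0,0]])

```text
time: 7.42
tcp_pos: [0.601, -0.0711, 0.1914]
tool_rot: [0.999, -0.045, 0.0, 0.0]
contact_force: [0.0, 0.5, -0.6]
finger_gap: -0.001
```

```bash
cat >> h.py <<'E'
def knobscene(bot,n,guess):
    S=bot.get_calibration('scene');b=bot.camera('scene');cv2.imwrite(f'pics/s{n}.png',b)
    return S,b
E
python3 - <<'E'
from h import *
from plant import bot
S=bot.get_calibration('scene')
print('before',J(onz(S,(165+183/4,160+118/4),.187)))
print('expected px right col, shift 0:',end='')
c,s=np.cos(YAW),np.sin(YAW)
def px(sh,ac,L=.16):
    x=L*np.sin(sh);y=-L*np.cos(sh)*np.sin(ac);z=.03+L*np.cos(sh)*np.cos(ac)
    return proj(S,np.r_[C+[c*x-s*y,s*x+c*y],z])
for a in(.2,.26,.32,.36):print(a,px(0,a),px(-.1,a),px(.36,a))
look(bot,7);b=bot.camera('scene');cv2.imwrite('pics/s7.png',b)
g=b.max(2)
print(g[180:206,195:230])
E
```

```text
before [ 0.0053 -0.0217  0.187 ]
expected px right col, shift 0:0.2 [210.7726 186.9523] [215.817 185.361] [193.2693 196.7181]
0.26 [209.3027 185.73  ] [214.3328 184.161 ] [191.9725 195.5012]
0.32 [207.8847 184.7001] [212.8989 183.1516] [190.7266 194.4651]
0.36 [206.9706 184.1208] [211.9736 182.5848] [189.9263 193.8754]
7.425 J [ 0.0025 -0.0154  0.1914] F [ 0.0457  0.462  -0.566 ]
[[164 125  86  59  47  43  49  48  45  46  46  46  42  43  48  42  40  46
   41  42  45  41  44  46  82 134 164 168 174 179 185 187 190 187 188]
 [183 177 153 104  64  48  48  47  47  48  46  45  47  41  47  43  44  44
   42  40  43  43  45  59 118 174 184 186 184 183 186 185 187 186 187]
 [190 185 181 163 130  86  54  47  48  46  47  48  49  44  47  43  46  45
   43  43  47  43  50  80 138 182 188 186 183 183 187 187 186 186 187]
 [189 189 189 189 177 157 103  57  44  47  44  49  42  45  45  39  45  44
   47  46  55  53  55  96 151 184 187 185 183 183 184 185 187 186 187]
 [190 189 191 191 189 180 146  66  48  45  45  45  46  45  47  46  44  49
   47  55  60  73  64 105 159 180 186 185 186 187 187 186 188 1
[... 2353 characters left out ...]
 117 115 116 116 117 105  83  74  67  80  91  92
   82  65  55  59  70  81  80  83  84  80  75  83 103 125 133 114  82]
 [ 87  90  99 110 115 118 116 111 105  86  83  66  57  50  56  74  92  93
   85  77  76  80  82  83  78  68  70  69  78 106 129 136 135 127 101]
 [ 87  83  90 103 114 110 104  85  66  56  57  52  48  48  57  70  92  93
   91  85  82  87  81  72  77  70  79 105 124 134 137 137 139 136 120]
 [ 88  83  86  88  79  79  63  57  52  53  53  52  48  60  69  79  90  96
   87  80  74  75  74  72  78  87 106 128 134 136 136 138 137 135 132]
 [ 78  70  69  62  59  55  53  53  49  51  59  62  71  76  81  85  87  94
   93  82  68  76  91  90  90 103 120 121 123 133 135 134 137 138 137]]
```

Run:
```python
from h import *
from plant import bot
S=bot.get_calibration('scene');c,s=np.cos(YAW),np.sin(YAW)
def px(sh,ac,L=.16):
    x=L*np.sin(sh);y=-L*np.cos(sh)*np.sin(ac);z=.03+L*np.cos(sh)*np.cos(ac)
    return proj(S,np.r_[C+[c*x-s*y,s*x+c*y],z])
for sh in(-.05,0,.05):
  for a in(.2,.24,.28,.32,.36):
    q=np.array([px(sh,a,L) for L in np.linspace(.075,.16,80)])
    print(sh,a,[round(float(np.interp(-v,-q[::-1,1][::-1],q[:,0])),1) for v in(194,197,206)], px(sh,a,.135))
b=cv2.imread('pics/s7.png').max(2);print(b[204:214,198:224])
```

```text
-0.05 0.2 [214.1, 214.5, 215.4] [214.1144 193.7385]
-0.05 0.24 [213.4, 213.8, 214.9] [213.2829 193.0199]
-0.05 0.28 [212.7, 213.1, 214.4] [212.4687 192.3709]
-0.05 0.32 [212.0, 212.5, 214.0] [211.673  191.7922]
-0.05 0.36 [211.4, 211.9, 213.5] [210.8971 191.284 ]
0 0.2 [211.9, 212.4, 213.9] [212.0099 194.474 ]
0 0.24 [211.2, 211.8, 213.4] [211.1824 193.7504]
0 0.28 [210.6, 211.2, 213.0] [210.3724 193.0967]
0 0.32 [209.9, 210.6, 212.5] [209.5812 192.5134]
0 0.36 [209.3, 210.0, 212.1] [208.8099 192.0009]
0.05 0.2 [209.6, 210.3, 212.3] [209.9124 195.3135]
0.05 0.24 [208.9, 209.7, 211.9] [209.0912 194.5864]
0.05 0.28 [208.3, 209.1, 211.4] [208.2875 193.9293]
0.05 0.32 [207.7, 208.5, 211.0] [207.5028 193.3426]
0.05 0.36 [207.1, 208.0, 210.6] [206.7381 192.8267]
[[ 88  79  79  63  57  52  53  53  52  48  60  69  79  90  96  87  80  74
   75  74  72  78  87 106 128 134]
 [ 62  59  55  53  53  49  51  59  62  71  76  81  85  87  94  93  82  68
   76  91  90  90 103 120 121 123]
 [ 51  53  56  50  51  59  71  77  83  85  84  85  86  82  91  93  92  84
  103 122 122 113 105 100  99 102]
 [ 51  53  63  65  74  82  84  84  84  77  86  87  86  88  91 105 109  99
   99 115 106 103  99  94  93  87]
 [ 62  72  82  80  82  80  79  74  78  70  77  86  84  89  98 112 116 100
   92  96  98  93  87  78  69  64]
 [ 80  83  89  79  69  68  71  76  88  87  93  86  90  86  97 112 116 105
   95  92  83  71  60  56  54  73]
 [ 85  84  85  78  63  68  86 106 128 125 114  99  98  84  93 112 116 111
   94  66  54  51  65  83  98 124]
 [ 87  89  96  97  93  93 107 125 129 116 102  93  93  81  89 107 116 113
   93  54  47  74 114 124 128 134]
 [ 96 110 129 131 129 124 115 116 105 103  96  91  83  69  75 102 116 111
   94  49  39  70 108 130 136 136]
 [128 131 138 140 135 130 111  99  99  92  87  70  61  48  69  95 114 118
   95  59  41  59  91 119 131 132]]
```

The stem's image position (210.6 at row 197) and the finger face at y≈-26 both put across at about 0.31 with shift near 0, so the lever is in the right column. I'll nudge it 2 mm more, then back off left, go up and move to the near side.

>>> send_rows(fingers=[0,0,0,0,0], offset=[[0,0.001,0],[0,0.002,0],[0,-0.015,0],[0,-0.02,-0.02],[0,-0.02,-0.072]], twist=[[0,0,0],[0,0,0],[0,0,0],[0,0,0],[0,0,0]])

```text
time: 8.15
tcp_pos: [0.6016, -0.0489, 0.2627]
tool_rot: [0.999, -0.044, -0.002, 0.0]
contact_force: [0.2, -0.5, 0.9]
finger_gap: -0.004
```

>>> send_rows(fingers=[0,0,0,0,0], offset=[[-0.03,0.02,0],[-0.052,0.052,0],[-0.052,0.052,0.03],[-0.052,0.052,0.06],[-0.052,0.052,0.07]], twist=[[0,0,0],[0,0,0],[0,0,0],[0,0,0],[0,0,0]])

```text
time: 8.78
tcp_pos: [0.546, -0.0974, 0.1931]
tool_rot: [0.999, -0.045, -0.001, -0.0]
contact_force: [0.3, -0.4, 1.5]
finger_gap: -0.001
```

Run:
```python
from h import *
from plant import bot
a,W=look(bot,8)
b=bot.camera('scene')
f=lambda i:cv2.resize(i,(400,400),interpolation=cv2.INTER_CUBIC)
cv2.imwrite('pics/v8.png',np.hstack([f(b[160:260,165:265]),f(a[130:350,190:410])]))
```

```text
8.775 J [-0.0498 -0.0469  0.1931] F [ 0.3206 -0.3646  1.5311]
```

View pics/v8.png

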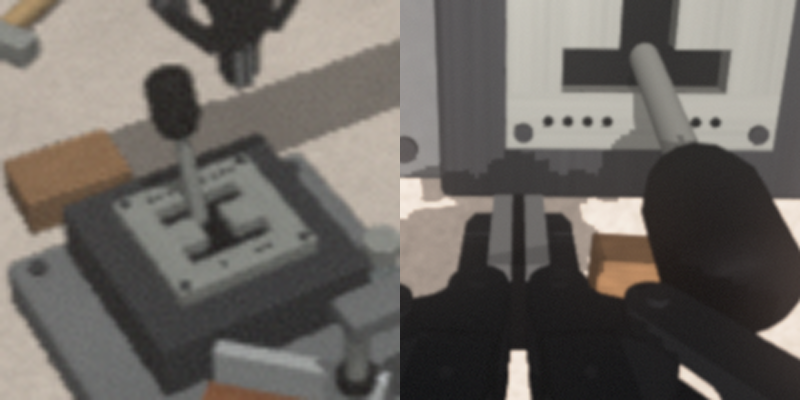

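The scene crop shows the lever in the right column with the knob at (172,100). The wrist crop shows the stem at the junction of the channel and right slot, not in slot 4, and the fingers on the near side. Now I'll push forward.

>>> send_rows(fingers=[0,0,0,0,0], offset=[[0.012,0.001,0],[0.024,0.001,0],[0.035,0.001,0],[0.045,0.001,0],[0.055,0.001,0]], twist=[[0,0,0],[0,0,0],[0,0,0],[0,0,0],[0,0,0]])

```text
time: 9.5
tcp_pos: [0.6015, -0.1038, 0.193]
tool_rot: [0.999, -0.045, -0.0, -0.0]
contact_force: [-1.4, 0.7, -0.6]
finger_gap: 0.001
```

>>> send_rows(fingers=[0,0,0,0,0], offset=[[0.005,0,0],[0.01,0,0],[0.014,0,0],[0.018,0,0],[0.018,0,0]], twist=[[0,0,0],[0,0,0],[0,0,0],[0,0,0],[0,0,0]])

```text
time: 10.12
tcp_pos: [0.6194, -0.1055, 0.1935]
tool_rot: [0.999, -0.045, 0.0, 0.0]
contact_force: [-0.1, -0.5, -0.2]
finger_gap: 0.001
```

Run:
```python
from h import *
from plant import bot
a,W=look(bot,9)
b=bot.camera('scene')
cv2.imwrite('pics/s9.png',b)
f=lambda i:cv2.resize(i,(400,400),interpolation=cv2.INTER_CUBIC)
cv2.imwrite('pics/v9.png',np.hstack([f(b[160:260,165:265]),f(a[100:360,150:410])]))
S=bot.get_calibration('scene')
```

```text
10.125 J [ 0.0241 -0.0479  0.1935] F [-0.0822 -0.5104 -0.154 ]
```

View pics/v9.png

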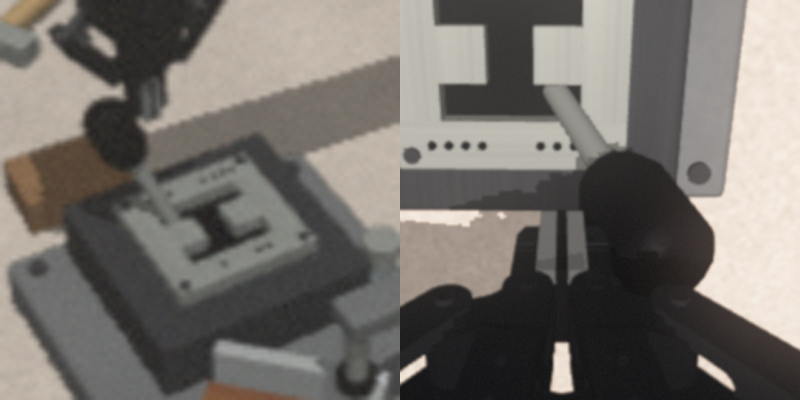

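The lever is going forward in slot 3. The knob is at scene crop (115,133), while fully home predicts about (103,138), so roughly 8–10 mm is left. I'll push on and watch the force for the end stop.

>>> send_rows(fingers=[0,0,0,0,0], offset=[[0.002,0,0],[0.004,0,0],[0.006,0,0],[0.006,0,0],[0.006,0,0]], twist=[[0,0,0],[0,0,0],[0,0,0],[0,0,0],[0,0,0]])

```text
time: 10.85
tcp_pos: [0.6243, -0.1059, 0.193]
tool_rot: [0.999, -0.045, -0.001, -0.0]
contact_force: [-4.4, 0.3, -0.9]
finger_gap: 0.001
```

>>> send_rows(fingers=[0,0,0,0], offset=[[0.001,0,0],[0.002,0,0],[0.003,0,0],[0.003,0,0]], twist=[[0,0,0],[0,0,0],[0,0,0],[0,0,0]])

```text
time: 11.35
tcp_pos: [0.6256, -0.1061, 0.1927]
tool_rot: [0.999, -0.045, -0.003, -0.0]
contact_force: [-9.8, 1.4, 2.6]
finger_gap: -0.003
```

```bash
cat > k.py <<'E'
from h import *
from plant import bot
a,W=look(bot,10)
def blob(b):
    m=(b.max(2)<62).astype(np.uint8); m[:183]=0;m[205:]=0;m[:,:180]=0;m[:,205:]=0
    return m[183:205,180:206]
b=bot.camera('scene');cv2.imwrite('pics/s10.png',b)
for i,n in((cv2.imread('pics/s9.png'),9),(b,10)):
    print(n);print('\n'.join(''.join('.#'[v] for v in r) for r in blob(i)))
E
python3 k.py
```

```text
11.35 J [ 0.0304 -0.0479  0.1927] F [-9.8059  1.3788  2.5759]
9
.................###......
.................###......
............###.####......
.........###########......
........############......
.......#############......
.......############.......
.......############.......
.......############.......
.......#############......
.......##############.....
.......##############.....
........#############.....
........#############.....
.........############.....
..........###########.....
..........###########.....
...........#########......
.............######.......
...............###........
........................#.
........................#.
10
...............###........
...............###........
...............###........
..........##..####........
........##########........
......############........
......############........
.....############.........
.....############.........
.....#############........
.....##############.......
.....##############.......
......##############......
......##############......
.......#############......
.......#############......
........############......
.........##########.......
..........#########.......
............######........
..............##........#.
.......................##.
```

The force rose to 9.8 N with the tool lagging at x = 30 mm, where the end stop was predicted. The lever is at the end of the slot. I'll retreat straight back and up, then check.

>>> send_rows(fingers=[0,0,0,0,0], offset=[[-0.004,0,0],[-0.025,0,0],[-0.04,0,-0.03],[-0.05,0,-0.08],[-0.05,-0.03,-0.11]], twist=[[0,0,0],[0,0,0],[0,0,0],[0,0,0],[0,0,0]])

```text
time: 12.08
tcp_pos: [0.5819, -0.0754, 0.3073]
tool_rot: [0.999, -0.048, 0.004, 0.0]
contact_force: [0.6, 0.3, 0.3]
finger_gap: 0.001
```

>>> send_rows(fingers=[0,0,0,0,0], offset=[[0,-0.06,0],[0,-0.12,0],[0,-0.18,0],[0,-0.24,0],[0,-0.28,0]], twist=[[0,0,0],[0,0,0],[0,0,0],[0,0,0],[0,0,0]])

```text
time: 12.7
tcp_pos: [0.6067, 0.2115, 0.3039]
tool_rot: [0.999, -0.043, 0.002, -0.001]
contact_force: [1.6, -1.0, -0.1]
finger_gap: 0.002
```

Run:
```python
from h import *
from plant import bot
s=bot.read_state();print(s['time'],s['tcp_pos'],s['contact_force'])
b=bot.camera('scene');t=bot.camera('top')
cv2.imwrite('pics/s11.png',b);cv2.imwrite('pics/t11.png',t)
f=lambda i:cv2.resize(i,(400,400),interpolation=cv2.INTER_CUBIC)
cv2.imwrite('pics/v11.png',np.hstack([f(b[160:260,165:265]),f(t[115:215,215:315])]))
S=bot.get_calibration('scene');T=bot.get_calibration('top');c,q=np.cos(YAW),np.sin(YAW)
for sh in(.3,.33,.36):
  for L in(.075,.16):
    x=L*np.sin(sh);y=-L*np.cos(sh)*np.sin(.31);z=.03+L*np.cos(sh)*np.cos(.31);w=np.r_[C+[c*x-q*y,q*x+c*y],z]
    print(sh,L,(proj(S,w)-[165,160])*4+1.5,(proj(T,w)-[215,115])*4+[401.5,1.5])
```

```text
12.7 [0.6067 0.2115 0.3039] [ 1.5754 -0.9764 -0.0533]
0.3 0.075 [170.0245 219.3714] [637.6584 174.0114]
0.3 0.16 [116.0152 131.7838] [670.5586 129.2371]
0.33 0.075 [167.5909 221.232 ] [637.6676 172.0719]
0.33 0.16 [110.5738 135.8131] [670.5263 124.9542]
0.36 0.075 [165.1987 223.1597] [637.6521 170.1709]
0.36 0.16 [105.222  140.0007] [670.4355 120.7693]
```

View pics/v11.png

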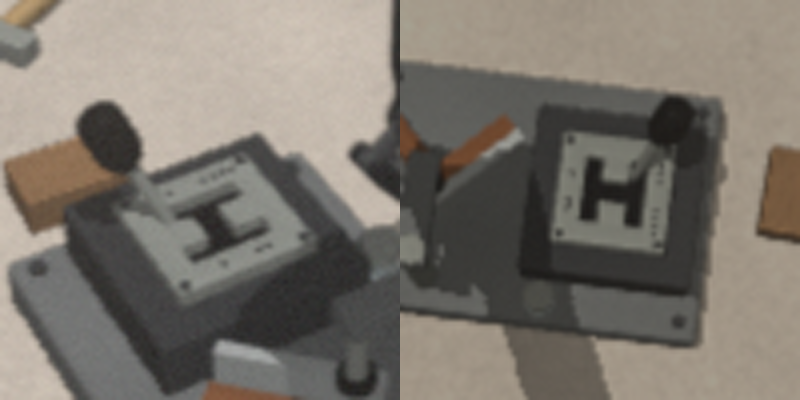

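In the final picture the knob is at scene (109,137) and top (670,119). Predictions for shift 0.33–0.36 are (105–111, 136–140) and (670, 121–125), so the lever is at the end of slot 3. The jar at (540,292) and the hooks box at (785,195) are where they were, and the robot is clear of everything.

```bash
python3 -c "
from plant import bot
print(bot.job_done())"
```

```text
the job is handed in; nothing more can be done
None
```

The joiner is in third: the lever stands at the forward end of the right slot, and the job was handed in at about 13 s of robot time. With the fingers shut, I pushed the knob from the side: back to the cross channel, right along it, then forward until the stop. I did not grip it or pull it up.

- **Home position:** while pushing forward, the force rose to about 10 N with the tool at x = 30 mm, close to where I had predicted the end stop. After I backed away, the last pictures put the lever's forward lean at 0.34–0.37 rad from the top view and about 0.34 from the scene view; home is about 0.36. The two views differ slightly, within my pixel-reading error.
- **Near right slot:** none of the pictures I took showed the lever in it. The check at the right column showed the stem at the channel junction before I pushed forward.
- **Bystanders:** the jar and hooks box were still in place in the last crop, and the fence and clamp beside the gate were undisturbed. I did not check the others again (pencils, tape, sample, glue, hammer); the forces I read in transit were about 1.5 N or less, near sensor noise.

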